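Load the empty bays of a sprung cell test fixture

ROBOT

A 6-joint arm with a two-finger parallel gripper is mounted at the origin on the work surface. World frame = base frame: x ahead of the robot, y to its left, z up, the work surface at z = 0. Lengths are in m, angles in rad, forces in N, time in s.
With the tool pointing down it reaches from about 0.375 to 0.9 m from the base axis. Payload 3.1 kg.
Tool frame: the origin (TCP) lies on the centre line of the jaws, within the pads' length; the fingertips stand 11 mm ahead of it and the grasp point (between the pads) lies 8 mm behind it; z points along the fingers, y is the line along which they close (so a half turn about z gives the same grasp; the last joint's range is limited). The gripper opens to 85 mm and grips with 20 to 120 N. Pads are 22 mm wide; open, the fingers measure 114 mm over their backs; the gripper's body (76 mm by 85 mm) begins 54 mm behind the grasp point. The pads swing forward as they close: fully open they stand 13 mm farther back than shut.
Start: joints at [0.927, 0.527, 1.433, -0, 1.181, -0.178], TCP at [0.28, 0.559, 0.242] pointing down, gripper open.
Joint ranges: [-3.08, 3.08], [-0.75, 2.2], [0.22, 2.44], [-1.43, 4.57], [0, 2.65], [-2.85, 2.85]. Speed limits (rad/s): [2.79, 2.79, 3.14, 3.14, 3.14, 3.14].

INTERFACE

Orientations are given as a unit quaternion [x, y, z, w].
In Python, from bench import sense, grab_frame, sign_off gives the robot as it stands.
- The arm moves only by the tool send_rows, never from a script. Its argument "motion" is a list of rows, each a list of 5 numbers: the opening, from -1 (shut) to 1 (fully open), then the shift along the tool's x, y, z scaled (see below), then the turn about the tool's z scaled (see below). In form: [[hand, dx, dy, dz, yaw], ...]. A call has exactly 10 rows; each row shifts and turns the commanded pose from where the row before left it, along the tool's axes as they then stand; what a row does not reach is not made up. The controller multiplies each number of a shift by 250 mm and each number of a turn by 4 degrees. A row lasts 1/10 s, in which the tool goes at most 50 mm and 8.59 degrees, less where a joint would pass 70% of its speed; a pose out of reach is approached as far as the arm can. A call with a number of a shift or a turn outside -1 to 1 is refused whole. A call with a gripper value outside its range is refused whole. The fingers move at their own pace and stop on an object; the grip force is fixed at half the most. Time passes only in rows, so rows that do not move let the fingers close, or fill a call up. It gives the time, the measured TCP pose, the force, the opening and the grip force at its end, in the units of the state.
- sense(): the state, without advancing time (a new reading comes with each control period).
- grab_frame(name): name is "scene" or "top"; returns a dict with "img" (400x640x3 uint8, blue, green, red), "range_z" (400x640 float32, m along the optical axis (not along the pixel's ray), 0 where there is no reading), "vfov" (degrees; the focal length in pixels is half the picture's height over the tangent of half this angle, whatever the lens; pixels are square), "cx", "cy" (the principal point, pixels), "T" (4x4, takes a point from camera to world coordinates). Camera axes: x right, y up, looking along -z (the intrinsics and any distortion apply to the point x, -y, -z); pixel columns grow to the right and rows downward; lengths in m; the calibration is good to about 2 mm. A picture is of the moment at which its call begins.
- sign_off(): hands the job in; it is judged then, once.
The state is a dict: "clock": time; "joint_positions": joint angles; "dq": joint speeds; "joint_torque": joint torques, N m; "eef_pos": TCP position; "tcp_rot": TCP orientation; "contact_force": force on the tool from outside, world axes, zero at the start; "moment": the same for the moment, N m; "width": opening from 0.0 (shut) to 1.0 (fully open); "grip_force": force on a finger pad.
Only numpy, scipy, OpenCV 4.12 (cv2) and the standard library are available. Lean on these libraries where they do the work, as an engineer would, in place of code of your own. Each camera call takes 0.05 s, during which the arm holds its last target. There are 200 camera calls.

TASK

Two of the four bays of the battery test fixture are empty: load each empty bay with one of the two thick spare cells lying on the mat, button end against the fixed contact block and flat end against the sprung brass contact, pushed fully down into both saddles. Leave the cells already loaded seated where they are, and do not disturb the slim cell, the bottle or the screwdriver.

Things in the scene. Friction and masses are not known exactly. Their poses are not given: they have to be found in the camera images.
- spare0_mid (a point): a spare cell lying on the mat (it can roll, axis 13 mm above the mat): a 26 mm thick, 65 mm long round battery cell (90 g) in a grey wrap, lying; one end (+) has a bare steel button 13 mm across that stands out 3 mm, so 68 mm over all; the other end is flat. The point is on the axis, half-way along the 65 mm; its x axis runs along the cell to the button end
- spare0_nub (a point): the same cell: centre of the button's outer face, 35.5 mm from the middle
- spare1_mid (a point): a spare cell lying on the mat (it can roll, axis 13 mm above the mat): a 26 mm thick, 65 mm long round battery cell (90 g) in a grey wrap, lying; one end (+) has a bare steel button 13 mm across that stands out 3 mm, so 68 mm over all; the other end is flat. The point is on the axis, half-way along the 65 mm; its x axis runs along the cell to the button end
- spare1_nub (a point): the same cell: centre of the button's outer face, 35.5 mm from the middle
- loaded0_mid (a point): a cell already seated in one of the bays: a 26 mm thick, 65 mm long round battery cell (90 g) in a grey wrap, lying; one end (+) has a bare steel button 13 mm across that stands out 3 mm, so 68 mm over all; the other end is flat. The point is on the axis, half-way along the 65 mm; its x axis runs along the cell to the button end
- loaded0_nub (a point): the same cell: centre of the button's outer face, 35.5 mm from the middle
- loaded1_mid (a point): a cell already seated in one of the bays: a 26 mm thick, 65 mm long round battery cell (90 g) in a grey wrap, lying; one end (+) has a bare steel button 13 mm across that stands out 3 mm, so 68 mm over all; the other end is flat. The point is on the axis, half-way along the 65 mm; its x axis runs along the cell to the button end
- loaded1_nub (a point): the same cell: centre of the button's outer face, 35.5 mm from the middle
- fixture: battery test fixture: fixed cream-coloured plate, 150 mm along x by 236 mm along y, 12 mm thick, on the bench; origin under it at the middle of its four bays, x axis towards the robot, z up. Bays 0 to 3 follow each other along y, 56 mm apart: 30 mm free between neighbouring cells. Along the side away from the robot runs a rail, at x = -67 to -81 mm, top 30 mm above the bench
- bay0 (a point): place of a cell's middle when seated in this bay, 34 mm above the bench; axes as the fixture's; the bay may be empty or loaded. The cell lies in two low grey V saddles, 5 mm thick, 30 mm across, at x = +-19 mm, their tops at z = -6.5 mm; its underside is at z = -13 mm, 9 mm clear of the plate
- bay1 (a point): as bay0. At each bay's robot-side end is the fixed contact: grey block, 26 mm across, 12 mm thick, its face at x = +35.5 mm from the bay point, its top 7 mm above it; the button of a seated cell bears on it
- bay2 (a point): as bay0. At each bay's other end (away from the robot) is the sprung contact: upright brass plate, 18 mm across, 5 mm thick, from 18 mm below to 4 mm above the bay point; its face is at x = -25.5 mm when empty and can be pressed back along -x by 22 mm (2.5 N to start, 0.25 N more per mm); a seated cell holds it back 7 mm
- bay3 (a point): as bay0. An empty bay's gap (61 mm) is shorter than a cell: go in flat end low, button end raised about 25 degrees; press the sprung plate back with the flat end (about 8 mm more than when seated), then lower the button end behind the block. The spring holds the cell up by friction: push it down into both saddles
- slim_mid (a point): bystander: a slim cell, 18 mm thick and 65 mm long, of another kind, lying on the mat; the point is at its middle
- dropper: bystander: small closed white bottle with black cap, 36 mm thick, 85 mm tall; origin under its centre
- driver: bystander: screwdriver, about 170 mm long, lying beyond the fixture; origin at its underside

How it is judged:
At the end, for the whole second after the job is handed in: All four cells (the two spares and the two that were loaded) lie at rest, each seated in a bay: its middle within 4 mm of the bay point, its button end towards the fixed contact (more than 32 mm along the bay's x axis) and within 3 mm of the bay point's height (((distance between loaded0_mid and bay0 below 0.004 m and x of loaded0_nub in the frame of bay0 above 0.032 m and z of loaded0_nub in the frame of bay0 between -0.003 and 0.003 m) or (distance between loaded0_mid and bay1 below 0.004 m and x of loaded0_nub in the frame of bay1 above 0.032 m and z of loaded0_nub in the frame of bay1 between -0.003 and 0.003 m) or (distance between loaded0_mid and bay2 below 0.004 m and x of loaded0_nub in the frame of bay2 above 0.032 m and z of loaded0_nub in the frame of bay2 between -0.003 and 0.003 m) or (distance between loaded0_mid and bay3 below 0.004 m and x of loaded0_nub in the frame of bay3 above 0.032 m and z of loaded0_nub in the frame of bay3 between -0.003 and 0.003 m)) and ((distance between loaded1_mid and bay0 below 0.004 m and x of loaded1_nub in the frame of bay0 above 0.032 m and z of loaded1_nub in the frame of bay0 between -0.003 and 0.003 m) or (distance between loaded1_mid and bay1 below 0.004 m and x of loaded1_nub in the frame of bay1 above 0.032 m and z of loaded1_nub in the frame of bay1 between -0.003 and 0.003 m) or (distance between loaded1_mid and bay2 below 0.004 m and x of loaded1_nub in the frame of bay2 above 0.032 m and z of loaded1_nub in the frame of bay2 between -0.003 and 0.003 m) or (distance between loaded1_mid and bay3 below 0.004 m and x of loaded1_nub in the frame of bay3 above 0.032 m and z of loaded1_nub in the frame of bay3 between -0.003 and 0.003 m)) and ((distance between spare0_mid and bay0 below 0.004 m and x of spare0_nub in the frame of bay0 above 0.032 m and z of spare0_nub in the frame of bay0 between -0.003 and 0.003 m) or (distance between spare0_mid and bay1 below 0.004 m and x of spare0_nub in the frame of bay1 above 0.032 m and z of spare0_nub in the frame of bay1 between -0.003 and 0.003 m) or (distance between spare0_mid and bay2 below 0.004 m and x of spare0_nub in the frame of bay2 above 0.032 m and z of spare0_nub in the frame of bay2 between -0.003 and 0.003 m) or (distance between spare0_mid and bay3 below 0.004 m and x of spare0_nub in the frame of bay3 above 0.032 m and z of spare0_nub in the frame of bay3 between -0.003 and 0.003 m)) and ((distance between spare1_mid and bay0 below 0.004 m and x of spare1_nub in the frame of bay0 above 0.032 m and z of spare1_nub in the frame of bay0 between -0.003 and 0.003 m) or (distance between spare1_mid and bay1 below 0.004 m and x of spare1_nub in the frame of bay1 above 0.032 m and z of spare1_nub in the frame of bay1 between -0.003 and 0.003 m) or (distance between spare1_mid and bay2 below 0.004 m and x of spare1_nub in the frame of bay2 above 0.032 m and z of spare1_nub in the frame of bay2 between -0.003 and 0.003 m) or (distance between spare1_mid and bay3 below 0.004 m and x of spare1_nub in the frame of bay3 above 0.032 m and z of spare1_nub in the frame of bay3 between -0.003 and 0.003 m)) and linear speed of each of spare0, spare1 below 0.02 m/s); the robot touches nothing.
It fails at once if a cell that was already loaded is shifted more than 10 mm (distance of any of loaded0_mid, loaded1_mid from where it was at the start of the episode above 0.01 m).
It fails at once if the slim cell, the bottle or the screwdriver is shifted more than 20 mm (distance of any of slim_mid, dropper, driver from where it was at the start of the episode above 0.02 m).
It also fails if it takes over 72 s, if anything falls off the work surface, if the arm or the gripper's body presses on something with over 40 N, if the wrist force passes 120 N, or if a joint passes its speed limit or range.

## Working session

There is one attempt and no reset: what is moved stays moved. The work goes in short steps, Python scripts to look and compute and a tool call to move; the robot and the scene stay as the last step left them, time stands still between calls to the robot, and variables do not carry over. Pictures are saved under pics/ and viewed, at most 10 in all, crops included, and the job is handed in when it is done.

Besides the shell and the picture viewer there is one more tool, called after "Request:" by a JSON object that holds its "op" and its "data", one argument or row to a line. send_rows: Moves the arm, as the interface text tells. Its arguments: {"type":"object","properties":{"motion":{"type":"array","items":{"type":"array","items":{"type":"number"}}}},"required":["motion"]}

```bash
mkdir -p pics; ls
cat > h.py <<'E'
import numpy as np, cv2
from bench import sense, grab_frame, sign_off
def K(f):
    h=f["img"].shape[0]; return h/2/np.tan(np.radians(f["vfov"])/2)
def pts(f):
    "world xyz per pixel from range"
    h,w=f["range_z"].shape; fl=K(f); u,v=np.meshgrid(np.arange(w),np.arange(h)); z=f["range_z"]
    P=np.stack([(u-f["cx"])/fl*z,-(v-f["cy"])/fl*z,-z,np.ones_like(z)],-1)
    return (P@np.array(f["T"]).T)[...,:3]
def ray(f,u,v,zp):
    fl=K(f);T=np.array(f["T"]);d=T[:3,:3]@np.array([(u-f["cx"])/fl,-(v-f["cy"])/fl,-1]);o=T[:3,3]
    return o+d*(zp-o[2])/d[2]
E
python3 - <<'E'
from h import *
s=sense();print(s)
for n in("scene","top"):
    f=grab_frame(n);cv2.imwrite(f"pics/{n}0.png",f["img"]);print(n,{k:v for k,v in f.items() if k not in("img","range_z")})
E
```

```text
pics
{'clock': 0.0, 'joint_positions': array([ 9.27447593e-01,  5.28477058e-01,  1.43393305e+00, -3.18135841e-05,
        1.18140693e+00, -1.78526847e-01]), 'dq': array([-0.0014538 , -0.0010816 ,  0.00198684,  0.00078825, -0.00111978,
       -0.00036388]), 'joint_torque': array([-5.79322987e-04, -4.42341614e+01, -1.78022736e+01, -3.56398687e-04,
        8.42365116e-03, -2.81868898e-05]), 'eef_pos': array([0.27972656, 0.55811075, 0.24131713]), 'tcp_rot': array([ 2.30318279e-01,  9.73114717e-01, -1.02547453e-03, -4.30801931e-04]), 'contact_force': array([-0.55515021,  0.31758005, -0.66932398]), 'moment': array([-0.01529345,  0.06202712, -0.02965784]), 'grip_force': 0.0, 'width': 1.0005451066785747}
scene {'vfov': 50.83896717921111, 'cx': 327.400358765875, 'cy': 194.35362448774495, 'T': array([[ 0.75009712, -0.47977849,  0.45515593,  1.02224931],
       [ 0.66131703,  0.54807723, -0.51212414, -0.52717059],
       [-0.00375445,  0.68514521,  0.72839683,  0.71653063],
       [ 0.        ,  0.        ,  0.        ,  1.        ]])}
top {'vfov': 57.56142334105514, 'cx': 317.7725623126367, 'cy': 197.75969277437787, 'T': array([[-0.00252253,  0.9919576 , -0.12654546,  0.47585876],
       [-0.99980677, -0.00496884, -0.01901952, -0.05823192],
       [-0.01949535,  0.12647303,  0.99177846,  0.94079925],
       [ 0.        ,  0.        ,  0.        ,  1.        ]])}
```

View pics/scene0.png

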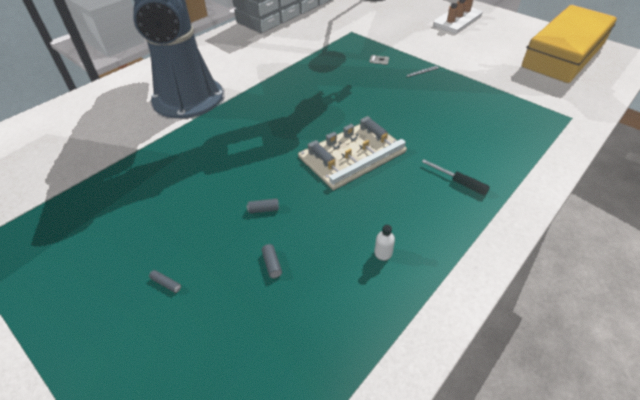

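View pics/top0.png

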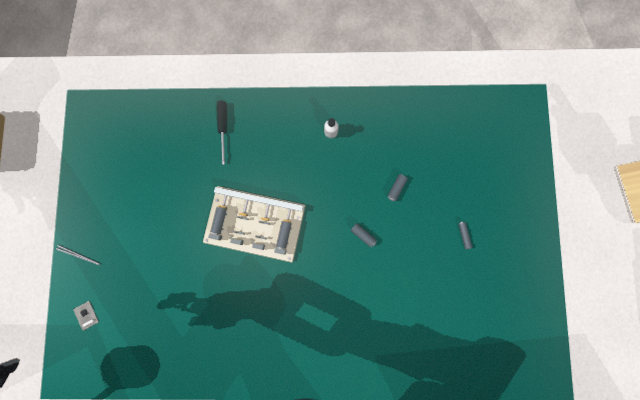

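Top view: fixture at about (255,224), its outer bays loaded and the inner two empty. Thick cells lie at (398,187) and (364,235), the slim cell at (465,235), the bottle at (331,128) and the driver at (222,130).

Run:
```python
from h import *
for n,box in(("top",(190,160,420,275)),("scene",(230,100,420,290))):
    f=grab_frame(n);P=pts(f);im=f["img"];x0,y0,x1,y1=box
    c=cv2.resize(im[y0:y1,x0:x1],None,fx=3.1 if n=="scene" else 3.4,fy=3.1 if n=="scene" else 3.4,interpolation=cv2.INTER_CUBIC);cv2.imwrite(f"pics/{n}c.png",c)
    hsv=cv2.cvtColor(im,cv2.COLOR_BGR2HSV)
    print(n,"mat z",np.median(P[280:300,300:320,2]) )
    m=((hsv[...,1]<110)&(P[...,2]>0.006)&(P[...,2]<0.06)&(P[...,0]>.2)&(P[...,0]<1)).astype(np.uint8)
    k,l,st,ce=cv2.connectedComponentsWithStats(m)
    for i in range(1,k):
        if st[i,4]<60: continue
        q=P[l==i];r=cv2.minAreaRect(q[:,:2].astype(np.float32)*1000)
        print(ce[i].round(),st[i,4],"c",np.round(r[0],1),"sz",np.round(r[1],1),"ang",round(r[2],1),"zmax",np.percentile(q[:,2],95).round(4))
```

```text
top mat z 0.0013667988854227375
[222. 122.] 386 c [771.  210.4] sz [169.6  26.3] ang 5.3 zmax 0.0266
[  1. 123.] 65 c [797.8 808.9] sz [ 9.4 54.9] ang 88.3 zmax 0.019
[330. 131.] 125 c [767.9 -75. ] sz [26.4 34.5] ang 12.4 zmax 0.0587
[630. 187.] 1020 c [ 608.1 -827.1] sz [ 56.7 157. ] ang 86.3 zmax 0.0188
[397. 187.] 264 c [ 619.8 -242.6] sz [24.3 68.6] ang 60.9 zmax 0.0281
[254. 223.] 5312 c [529.7 125.2] sz [236.8 152. ] ang 77.6 zmax 0.0451
[363. 235.] 265 c [ 499.3 -154.9] sz [67.8 24.9] ang 50.0 zmax 0.0282
[465. 235.] 192 c [ 498.6 -409.9] sz [66.7 17.8] ang 12.1 zmax 0.02
scene mat z 0.0016862627628730364
[458.  18.] 779 c [348.3 975.7] sz [106.2 209.6] ang 1.0 zmax 0.0541
[580.  63.] 132 c [822.7 958.6] sz [345.2  95.6] ang 72.9 zmax 0.0443
[351. 152.] 3973 c [530.6 123.2] sz [237.  151.8] ang 78.1 zmax 0.0456
[465. 180.] 485 c [769.5 209.8] sz [170.1  24.6] ang 3.2 zmax 0.0273
[263. 206.] 351 c [ 499.9 -156.9] sz [68.2 24.3] ang 49.0 zmax 0.0276
[384. 248.] 338 c [773.9 -79.7] sz [34.9 26.4] ang 17.6 zmax 0.0587
[271. 261.] 412 c [ 619.6 -244.1] sz [24.8 67.8] ang 61.2 zmax 0.0278
[165. 281.] 311 c [ 498.1 -410.6] sz [69.6 17.1] ang 12.5 zmax 0.02
```

View pics/topc.png

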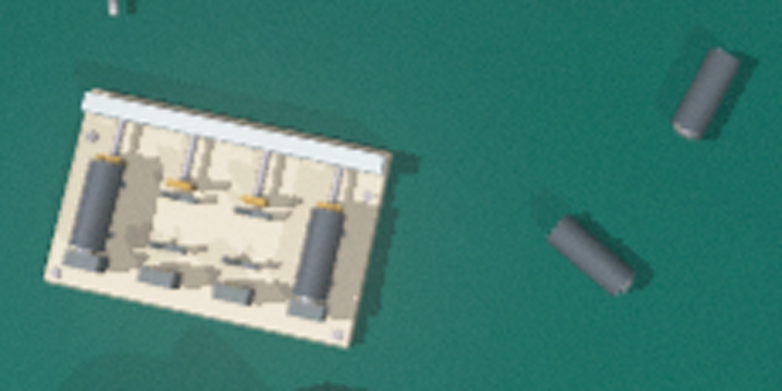

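View pics/scenec.png

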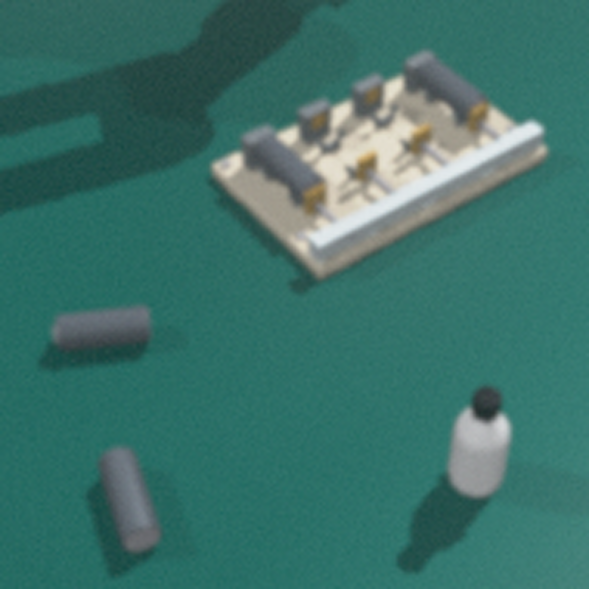

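The crops show A's (0.62,-0.243) light button end at top-crop (687,130), robot side. B's (0.50,-0.156) is at (622,285), the -y/robot side. Next I measure the fixture's own features.

Run:
```python
from h import *
a=np.radians(77.85);fy=-np.array([np.cos(a),np.sin(a)]);fx=np.array([-np.sin(a),np.cos(a)])
o=np.array([.530,.124])
for n in("top","scene"):
    f=grab_frame(n);P=pts(f);q=P[(P[...,2]>.006)&(P[...,2]<.06)];d=q[:,:2]-o
    X=d@fx*1000;Y=d@fy*1000;Z=q[:,2]*1000
    I=(abs(X)<95)&(abs(Y)<130);X,Y,Z=X[I],Y[I],Z[I]
    pr=lambda t,m:print(n,t,m.sum(),"x",np.percentile(X[m],[2,50,98]).round(1),"y",np.percentile(Y[m],[2,50,98]).round(1),"z",np.median(Z[m]).round(1))
    pr("plate",(Z<15));pr("rail",(Z>24)&(X<-60)&(abs(Y)<100))
    pr("cell-",(Z>41)&(Y<-60)&(X<33)&(X>-40));pr("cell+",(Z>41)&(Y>60)&(X<33)&(X>-40))
    for s in(-28,28):
        pr("block%d"%s,(Z>34)&(X>25)&(abs(Y-s)<20)); pr("plate%d"%s,(Z>28)&(X<-12)&(X>-45)&(abs(Y-s)<14))
    im=f["img"][P[...,2]>-1] if 0 else f["img"]
    h=cv2.cvtColor(im,cv2.COLOR_BGR2HSV);m=(h[...,0]>8)&(h[...,0]<24)&(h[...,1]>120)&(P[...,2]>.02)&(P[...,2]<.06)
    k,l,st,ce=cv2.connectedComponentsWithStats(m.astype(np.uint8))
    for i in range(1,k):
        if st[i,4]>=4:
            w=P[l==i]-np.r_[o,0];print(" brass",st[i,4],(w[:,:2].mean(0)@fx*1000).round(1),(w[:,:2].mean(0)@fy*1000).round(1),(w[:,2].max()*1000).round(1))
```

```text
top plate 3475 x [-73.1   5.7  72.4] y [-114.6    1.   114.3] z 12.2
top rail 290 x [-69.3 -64.7 -60.3] y [-95.8  -0.6  95.9] z 30.3
top cell- 186 x [-20.2   5.8  31.5] y [-95.1 -83.4 -74.5] z 45.7
top cell+ 194 x [-19.9   7.2  31.7] y [72.5 83.8 94.5] z 45.6
top block-28 60 x [46.6 52.7 58.6] y [-40.8 -28.  -16.1] z 41.0
top plate-28 20 x [-42.7 -16.8 -14.2] y [-36.9 -28.5 -19.6] z 37.4
top block28 57 x [47.1 53.1 58.7] y [15.  27.3 40. ] z 41.3
top plate28 18 x [-32.  -16.2 -13.9] y [19.1 28.4 35.6] z 37.9
 brass 8 -15.4 -25.7 39.9
 brass 7 -15.4 28.4 40.4
 brass 6 -23.1 84.2 45.3
scene plate 1864 x [-74.2  -8.7  70.6] y [-108.8   13.6  117.2] z 13.1
scene rail 307 x [-69.7 -66.3 -60.3] y [-94.2   4.6  95.7] z 30.2
scene cell- 127 x [-21.7   2.7  31.7] y [-93.7 -80.  -71.7] z 46.1
scene cell+ 141 x [-20.6   4.1  32.1] y [75.3 87.  95.1] z 46.2
scene block-28 56 x [46.5 51.4 61.2] y [-41.  -26.4 -15.2] z 40.7
scene plate-28 29 x [-20.2 -16.7 -12.7] y [-36.2 -27.8 -19.4] z 35.8
scene block28 59 x [47.4 52.1 60.2] y [15.9 29.7 41.2] z 41.8
scene plate28 35 x [-40.9 -17.2 -12.7] y [20.3 28.4 37. ] z 35.8
 brass 629 -89.5 -740.2 59.9
 brass 5 -3.7 -700.4 30.1
```

Request:
{"op": "send_rows", "data": {
  "motion": [
    [1,-0.147,-0.125,0,0.06],
    [1,-0.147,-0.125,0,0.06],
    [1,-0.147,-0.125,0,0.06],
    [1,-0.147,-0.125,0,0.06],
    [1,-0.147,-0.125,0,0.06],
    [1,-0.147,-0.125,0,0.06],
    [1,-0.147,-0.125,0,0.06],
    [1,-0.147,-0.125,0,0.06],
    [1,-0.147,-0.125,0,0.06],
    [1,-0.147,-0.125,0,0.06]
  ]
}}

```text
clock: 1.3
eef_pos: [0.4607, 0.1093, 0.2426]
tcp_rot: [0.251, 0.968, 0.0, 0.0]
contact_force: [0.9, 1.2, -0.4]
width: 1.002
grip_force: 0.0
```

```bash
cat >> h.py <<'E'
from scipy.spatial.transform import Rotation as R
FO=np.array([.5189,.1264]);FX=np.array([-.9776,.2105]);FY=np.array([-.2105,-.9776])
BAY={1:FO-.028*FY,2:FO+.028*FY}
def go(x,y,z,ang=None):
    s=sense();M=R.from_quat(s["tcp_rot"]).as_matrix();d=M.T@(np.array([x,y,z])-s["eef_pos"])
    a=np.degrees(np.arctan2(M[1,0],M[0,0]));t=0 if ang is None else -((ang-a+180)%360-180)
    print("t",round(s["clock"],2),"tcp",s["eef_pos"].round(4),"ang",a.round(1),"tilt",M[2].round(3),"w",round(float(s["width"]),3),"F",s["contact_force"].round(1))
    print("shift units",(d/.25).round(3),"yaw units",round(t/4,2),"q6",s["joint_positions"][5].round(2))
def fix(): 
    s=sense();d=s["eef_pos"][:2]-FO;return (np.r_[d@FX,d@FY,s["eef_pos"][2]-.034]*1000).round(1)
E
python3 -c "
from h import *
go(.6197,-.2433,.1,150.9)"
```

```text
t 1.3 tcp [0.4607 0.1093 0.2426] ang 151.0 tilt [-0.001  0.    -1.   ] w 1.002 F [ 0.9  1.2 -0.4]
shift units [-1.24  -0.925  0.571] yaw units 0.01 q6 -1.07
```

Request:
{"op": "send_rows", "data": {
  "motion": [
    [1,-0.155,-0.1156,0,0],
    [1,-0.155,-0.1156,0,0],
    [1,-0.155,-0.1156,0,0],
    [1,-0.155,-0.1156,0,0],
    [1,-0.155,-0.1156,0,0],
    [1,-0.155,-0.1156,0,0],
    [1,-0.155,-0.1156,0,0],
    [1,-0.155,-0.1156,0,0],
    [1,0,0,0.19,0],
    [1,0,0,0.19,0]
  ]
}}

```text
clock: 2.3
eef_pos: [0.6208, -0.2445, 0.1478]
tcp_rot: [0.252, 0.968, -0.001, 0.003]
contact_force: [0.4, -0.4, -0.7]
width: 0.999
grip_force: 0.0
```

```bash
python3 -c "
from h import *
go(.6197,-.2433,.0155,150.9)"
```

```text
t 2.3 tcp [ 0.6208 -0.2445  0.1478] ang 150.8 tilt [-0.006 -0.    -1.   ] w 0.999 F [ 0.4 -0.4 -0.7]
shift units [0.009 0.002 0.529] yaw units -0.02 q6 -1.6
```

Request:
{"op": "send_rows", "data": {
  "motion": [
    [1,0.002,0.001,0.13,0],
    [1,0,0,0.13,0],
    [1,0,0,0.13,0],
    [1,0,0,0.1,0],
    [1,0,0,0.04,0],
    [1,0,0,0,0],
    [-1,0,0,0,0],
    [-1,0,0,0,0],
    [-1,0,0,0,0],
    [-1,0,0,0,0]
  ]
}}

```text
clock: 3.3
eef_pos: [0.6193, -0.2413, 0.0161]
tcp_rot: [0.251, 0.968, -0.0, 0.001]
contact_force: [0.1, -0.0, 0.4]
width: 0.327
grip_force: 0.0
```

```bash
python3 -c "
from h import *
go(*BAY[2],.15,167.85)
f=grab_frame('scene');cv2.imwrite('pics/s3.png',cv2.resize(f['img'][180:330,180:400],None,fx=3.5,fy=3.5))"
```

```text
t 3.3 tcp [ 0.6193 -0.2413  0.0161] ang 151.0 tilt [-0.002 -0.    -1.   ] w 0.327 F [ 0.1 -0.   0.4]
shift units [ 1.031  0.984 -0.538] yaw units -4.22 q6 -1.6
```

View pics/s3.png

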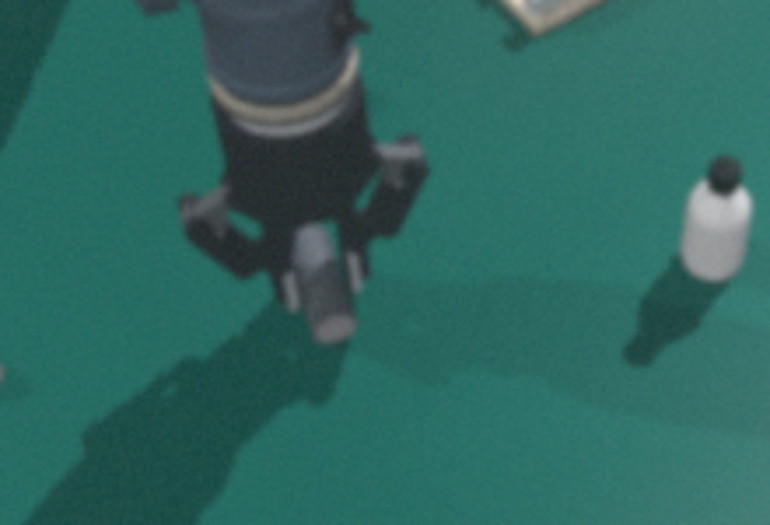

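Request:
{"op": "send_rows", "data": {
  "motion": [
    [-1,0,0,0,0],
    [-1,0,0,0,0],
    [-1,0,0,-0.15,0],
    [-1,0,0,-0.19,0],
    [-1,0.09,0.09,-0.12,-0.6],
    [-1,0.138,0.131,0,-0.6],
    [-1,0.138,0.131,0,-0.6],
    [-1,0.138,0.131,0,-0.6],
    [-1,0.138,0.131,0,-0.6],
    [-1,0.138,0.131,0,-0.6]
  ]
}}

```text
clock: 4.35
eef_pos: [0.5099, 0.0069, 0.1299]
tcp_rot: [0.127, 0.992, 0.0, 0.0]
contact_force: [0.5, 0.5, -0.8]
width: 0.279
grip_force: 59.0
```

```bash
python3 -c "
from h import *
go(*(BAY[2]+.011*FX),.09,167.85)"
```

```text
t 4.35 tcp [0.5099 0.0069 0.1299] ang 165.4 tilt [-0.001  0.    -1.   ] w 0.279 F [ 0.5  0.5 -0.8]
shift units [0.125 0.358 0.16 ] yaw units -0.6 q6 -1.52
```

Request:
{"op": "send_rows", "data": {
  "motion": [
    [-1,0.04,0.12,0.03,-0.3],
    [-1,0.04,0.12,0.03,-0.3],
    [-1,0.04,0.11,0.03,0],
    [-1,0.005,0.01,0.03,0],
    [-1,0,0,0.03,0],
    [-1,0,0,0,0],
    [-1,0,0,0,0],
    [-1,0,0,0,0],
    [-1,0,0,0,0],
    [-1,0,0,0,0]
  ]
}}

```text
clock: 5.35
eef_pos: [0.5017, 0.0997, 0.0926]
tcp_rot: [0.107, 0.994, 0.0, 0.0]
contact_force: [-0.1, -0.2, -0.3]
width: 0.282
grip_force: 59.1
```

```bash
python3 -c "
from h import *
go(*(BAY[2]+.011*FX),.059,167.85)
print(fix())
for n in('top','scene'):
    f=grab_frame(n);P=pts(f)
    c=(280,150,440,270)if n=='top' else (300,60,420,180)
    if n=='scene': cv2.imwrite('pics/s4.png',cv2.resize(f['img'][90:200,280:430],None,fx=5,fy=5,interpolation=cv2.INTER_CUBIC))
    else: cv2.imwrite('pics/t4.png',cv2.resize(f['img'][160:280,190:330],None,fx=5,fy=5,interpolation=cv2.INTER_CUBIC))
"
```

```text
t 5.35 tcp [0.5017 0.0997 0.0926] ang 167.7 tilt [-0.001  0.    -1.   ] w 0.282 F [-0.1 -0.2 -0.3]
shift units [-0.001  0.007  0.134] yaw units -0.03 q6 -1.38
[11.2 29.7 58.6]
```

View pics/s4.png

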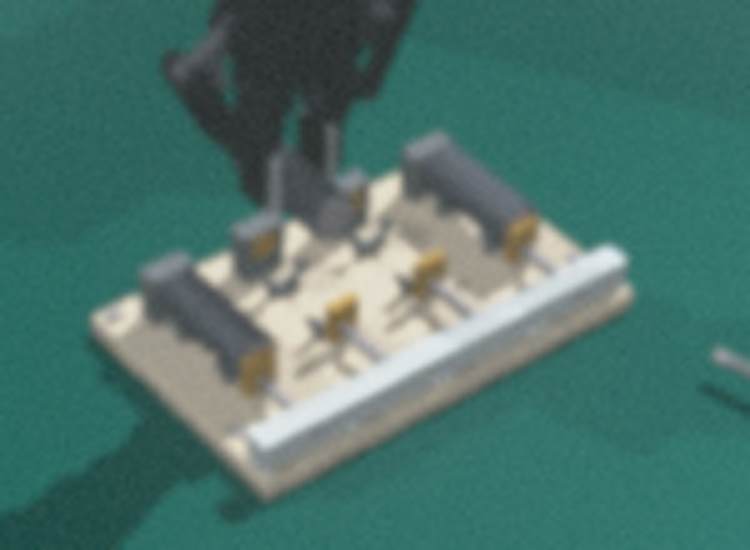

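The held cell hovers over bay 2, flat end towards the brass contact. I'll compare camera readings with the TCP, then lower.

```bash
cat >> h.py <<'E'
def cellpts(y0,zmin,xr,half=14):
    for n in("top","scene"):
        f=grab_frame(n);P=pts(f).reshape(-1,3);d=P[:,:2]-FO;X=d@FX*1000;Y=d@FY*1000;Z=P[:,2]*1000-34
        out=[]
        for a in np.arange(*xr,6):
            m=(X>=a)&(X<a+6)&(abs(Y-y0)<half)&(Z>zmin)&(Z<75)
            if m.sum()>1: i=np.argsort(Z[m])[-3:];out.append((int(a+3),int(m.sum()),round(float(Z[m][i].mean()),1),round(float(Y[m][i].mean()),1),round(float(X[m].min()),1)))
        print(n,"(x,n,ztop,y,xmin)",out)
E
python3 -c "
from h import *
cellpts(28,30,(-42,-6))"
```

```text
top (x,n,ztop,y,xmin) [(-21, 2, 60.2, 41.6, -22.5)]
scene (x,n,ztop,y,xmin) [(-21, 61, 71.1, 30.3, -23.8), (-15, 12, 69.0, 30.2, -17.5), (-9, 18, 70.4, 30.4, -11.6)]
```

Request:
{"op": "send_rows", "data": {
  "motion": [
    [-1,0,-0.003,0.04,0],
    [-1,0,-0.003,0.04,0],
    [-1,0,0,0.03,0],
    [-1,0,0,0.01,0],
    [-1,0,0,0.005,0],
    [-1,0,0,0.005,0],
    [-1,0,0,0.005,0],
    [-1,0,0,0.005,0],
    [-1,0,0,0,0],
    [-1,0,0,0,0]
  ]
}}

```text
clock: 6.55
eef_pos: [0.5011, 0.0987, 0.0575]
tcp_rot: [0.107, 0.994, 0.0, 0.0]
contact_force: [-0.1, -0.2, 0.4]
width: 0.282
grip_force: 59.1
```

```bash
python3 -c "
from h import *
s=sense();print(fix(),s['contact_force'].round(1),s['moment'].round(2))
cellpts(28,8,(-42,-6))"
```

```text
[11.6 30.8 23.5] [-0.1 -0.2  0.4] [-0.   -0.07  0.  ]
top (x,n,ztop,y,xmin) []
scene (x,n,ztop,y,xmin) [(-21, 53, 34.2, 32.7, -23.3), (-15, 14, 35.4, 33.9, -17.9), (-9, 12, 33.7, 34.8, -11.5)]
```

Request:
{"op": "send_rows", "data": {
  "motion": [
    [-1,0,0.005,0,0],
    [-1,0,0.006,0,0],
    [-1,0,0,0,0],
    [-1,0,0,0.004,0],
    [-1,0,0,0.004,0],
    [-1,0,0,0.004,0],
    [-1,0,0,0.004,0],
    [-1,0,0,0,0],
    [-1,0,0,0,0],
    [-1,0,0,0,0]
  ]
}}

```text
clock: 7.65
eef_pos: [0.5027, 0.1013, 0.055]
tcp_rot: [0.107, 0.994, 0.0, 0.001]
contact_force: [-0.5, 0.4, 13.3]
width: 0.278
grip_force: 60.9
```

```bash
python3 -c "
from h import *
s=sense();print(fix(),s['contact_force'].round(1),s['moment'].round(2))
cellpts(28,0,(-42,-6))"
```

```text
[10.6 27.9 21. ] [-0.5  0.4 13.3] [ 0.04  0.45 -0.  ]
top (x,n,ztop,y,xmin) []
scene (x,n,ztop,y,xmin) [(-27, 23, 21.4, 34.1, -29.3), (-21, 58, 31.1, 31.3, -23.6), (-15, 20, 32.1, 32.3, -17.9), (-9, 17, 30.9, 30.2, -11.8)]
```

Request:
{"op": "send_rows", "data": {
  "motion": [
    [-1,0,0,0.004,0],
    [-1,0,0,0.004,0],
    [-1,0,0,0.004,0],
    [-1,0,0,0.004,0],
    [-1,0,0,0.004,0],
    [-1,0,0,0,0],
    [-1,0,0,0,0],
    [-1,0,0,0,0],
    [-1,0,0,0,0],
    [-1,0,0,0,0]
  ]
}}

```text
clock: 8.75
eef_pos: [0.5054, 0.1009, 0.0506]
tcp_rot: [0.106, 0.994, 0.0, 0.004]
contact_force: [2.4, -1.8, 13.8]
width: 0.28
grip_force: 62.3
```

```bash
python3 -c "
from h import *
s=sense();print(fix(),s['contact_force'].round(1),s['moment'].round(2))
cellpts(28,0,(-42,-6))"
```

```text
[ 7.9 27.8 16.6] [ 2.4 -1.8 13.8] [-0.21 -0.01  0.  ]
top (x,n,ztop,y,xmin) []
scene (x,n,ztop,y,xmin) [(-27, 29, 23.0, 28.2, -29.5), (-21, 51, 24.3, 25.2, -23.9), (-15, 19, 26.7, 30.7, -17.3), (-9, 25, 58.4, 22.1, -11.9)]
```

Request:
{"op": "send_rows", "data": {
  "motion": [
    [-1,-0.01,0,0,0],
    [-1,-0.01,0,0,0],
    [-1,-0.01,0,0,0],
    [-1,-0.01,0,0,0],
    [-1,-0.01,0,0,0],
    [-1,0,0,0,0],
    [-1,0,0,0,0],
    [-1,0,0,0,0],
    [-1,0,0,0,0],
    [-1,0,0,0,0]
  ]
}}

```text
clock: 9.85
eef_pos: [0.5131, 0.0987, 0.0481]
tcp_rot: [0.107, 0.994, -0.0, -0.001]
contact_force: [-3.6, 0.5, 2.5]
width: 0.28
grip_force: 60.9
```

```bash
python3 -c "
from h import *
s=sense();print(fix(),s['contact_force'].round(1),s['moment'].round(2))
cellpts(28,0,(-54,-6))
f=grab_frame('scene');cv2.imwrite('pics/s5.png',cv2.resize(f['img'][90:200,280:430],None,fx=5,fy=5,interpolation=cv2.INTER_CUBIC))"
```

```text
[-0.2 28.3 14.1] [-3.6  0.5  2.5] [ 0.05  0.59 -0.01]
top (x,n,ztop,y,xmin) []
scene (x,n,ztop,y,xmin) [(-39, 4, 3.4, 26.3, -37.5), (-33, 43, 20.6, 27.1, -35.6), (-27, 28, 22.4, 28.8, -29.9), (-21, 22, 22.6, 32.6, -24.0), (-15, 32, 73.7, 25.4, -17.7), (-9, 45, 72.7, 18.6, -11.6)]
```

View pics/s5.png

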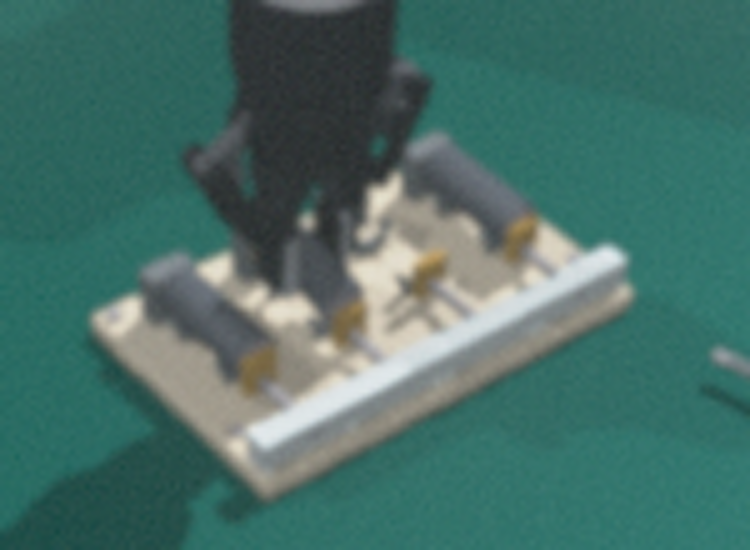

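Request:
{"op": "send_rows", "data": {
  "motion": [
    [-1,-0.011,0,0,0],
    [-1,-0.011,0,0,0],
    [-1,0,0,0,0],
    [-1,0,0,0.007,0],
    [-1,0,0,0.007,0],
    [-1,0,0,0.007,0],
    [-1,0,0,0.007,0],
    [-1,0,0,0.004,0],
    [-1,0,0,0,0],
    [-1,0,0,0,0]
  ]
}}

```text
clock: 11.0
eef_pos: [0.5187, 0.0978, 0.0403]
tcp_rot: [0.107, 0.994, 0.0, -0.001]
contact_force: [-4.8, 2.4, 3.4]
width: 0.282
grip_force: 61.2
```

```bash
python3 -c "
from h import *
s=sense();print(fix(),s['contact_force'].round(1),s['moment'].round(2))
cellpts(28,-2,(-54,-6));cellpts(28,-2,(20,50))"
```

```text
[-5.8 28.   6.3] [-4.8  2.4  3.4] [0.22 0.76 0.01]
top (x,n,ztop,y,xmin) []
scene (x,n,ztop,y,xmin) [(-45, 4, 4.7, 34.5, -43.2), (-39, 33, 13.9, 30.0, -41.9), (-33, 24, 14.9, 30.9, -35.9), (-27, 21, 15.6, 28.9, -29.8), (-21, 39, 73.6, 25.9, -23.9), (-15, 62, 74.2, 25.1, -17.9), (-9, 29, 56.8, 16.7, -11.8)]
top (x,n,ztop,y,xmin) []
scene (x,n,ztop,y,xmin) [(41, 2, -1.1, 40.3, 40.1), (47, 3, 2.2, 34.6, 45.1)]
```

Request:
{"op": "send_rows", "data": {
  "motion": [
    [-1,0.008,0,0,0],
    [-1,0,0,0.004,0],
    [-1,0,0,0.004,0],
    [-1,0,0,0.004,0],
    [-1,0,0,0.004,0],
    [-1,0,0,0.004,0],
    [-1,0,0,0,0],
    [-1,0,0,0,0],
    [-1,0,0,0,0],
    [-1,0,0,0,0]
  ]
}}

```text
clock: 12.2
eef_pos: [0.5181, 0.0996, 0.0377]
tcp_rot: [0.107, 0.994, 0.001, 0.002]
contact_force: [-7.2, 7.6, 20.8]
width: 0.28
grip_force: 63.1
```

```bash
python3 -c "
from h import *
s=sense();print(fix(),s['contact_force'].round(1),s['moment'].round(2))
cellpts(28,-2,(-54,-18))"
```

```text
[-4.9 26.4  3.7] [-7.2  7.6 20.8] [1.2  0.92 0.02]
top (x,n,ztop,y,xmin) []
scene (x,n,ztop,y,xmin) [(-39, 33, 10.3, 30.3, -41.6), (-33, 22, 13.1, 31.9, -35.9), (-27, 24, 13.2, 32.7, -29.8), (-21, 35, 74.1, 33.0, -23.7)]
```

Request:
{"op": "send_rows", "data": {
  "motion": [
    [-1,0,0.008,-0.003,0],
    [-0.1,0,0,0,0],
    [-0.1,0,0,0,0],
    [-0.1,0,0,0,0],
    [-0.1,0,0,-0.06,0],
    [-0.1,0,0,-0.08,0],
    [-0.1,0,0,-0.12,0],
    [-0.1,0,0,-0.14,0],
    [-1,-0.18,0,-0.04,0],
    [-1,-0.18,0,0,0]
  ]
}}

```text
clock: 13.3
eef_pos: [0.608, 0.0809, 0.1488]
tcp_rot: [0.106, 0.994, 0.0, 0.003]
contact_force: [0.7, -0.5, -0.2]
width: 0.122
grip_force: 0.0
```

```bash
python3 -c "
from h import *
s=sense();print(fix(),s['contact_force'].round(1),s['width'])
cellpts(28,-2,(-48,60))
f=grab_frame('scene');cv2.imwrite('pics/s6.png',cv2.resize(f['img'][90:200,280:430],None,fx=5,fy=5,interpolation=cv2.INTER_CUBIC))"
```

```text
[-96.7  25.7 114.8] [ 0.7 -0.5 -0.2] 0.12241388792128083
top (x,n,ztop,y,xmin) [(-39, 5, 5.5, 24.5, -37.4), (-33, 20, 14.0, 29.6, -35.8), (-27, 22, 13.7, 27.0, -29.8), (-21, 22, 14.0, 27.8, -24.0), (-15, 23, 16.1, 27.4, -17.9), (-9, 22, 16.3, 26.6, -11.8), (-3, 22, 16.0, 28.6, -5.6), (3, 22, 17.0, 28.3, 0.2), (9, 21, 17.5, 29.0, 6.3), (15, 21, 17.3, 23.5, 12.1), (21, 22, 18.5, 27.6, 18.2), (27, 19, 19.1, 25.7, 24.4), (33, 17, 19.0, 29.3, 30.0), (39, 22, 9.8, 37.5, 36.1), (45, 20, 10.1, 24.9, 42.2)]
scene (x,n,ztop,y,xmin) [(-39, 6, 7.1, 30.2, -37.5), (-33, 39, 15.3, 31.1, -36.0), (-27, 24, 14.3, 28.6, -29.9), (-21, 22, 15.3, 30.8, -23.9), (-15, 18, 15.1, 28.2, -17.9), (-9, 22, 15.9, 27.6, -12.0), (-3, 23, 17.6, 31.0, -5.9), (3, 16, 17.6, 29.2, 0.5), (9, 23, 18.4, 29.8, 6.1), (15, 18, 18.1, 29.8, 12.0), (21, 18, 18.8, 29.2, 18.3), (27, 23, 18.8, 29.3, 24.1), (33, 10, 18.2, 30.0, 30.0), (39, 10, 8.2, 39.0, 36.5), (45, 18, 10.9, 24.6, 42.3), (51, 6, 8.2, 33.4, 48.0)]
```

View pics/s6.png

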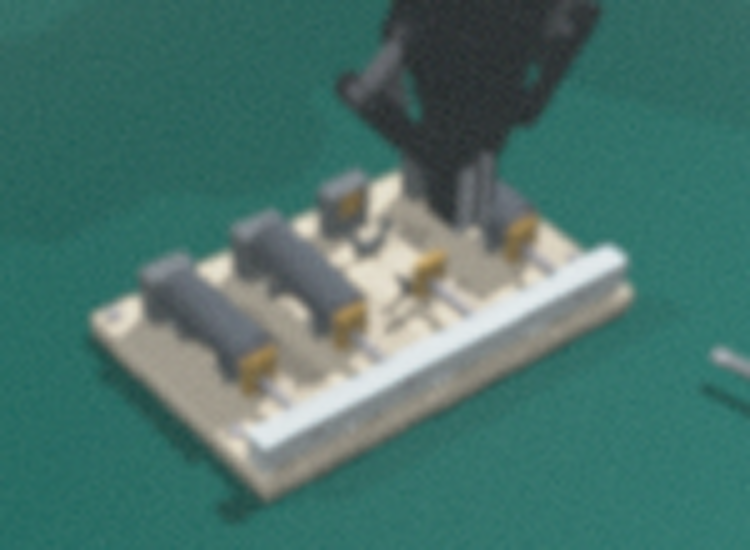

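Request:
{"op": "send_rows", "data": {
  "motion": [
    [-1,0.16,-0.003,0,0],
    [-1,0.16,-0.004,0,0],
    [-1,0.16,0,0,0],
    [-1,0,0,0.15,0],
    [-1,0,0,0.12,0],
    [-1,0,0,0.05,0],
    [-1,0,0,0,0],
    [-1,0,0,0,0],
    [-1,0,0,0.01,0],
    [-1,0,0,0.01,0]
  ]
}}

```text
clock: 14.45
eef_pos: [0.4889, 0.1046, 0.062]
tcp_rot: [0.107, 0.994, 0.0, 0.001]
contact_force: [-1.4, -0.2, 2.3]
width: 0.002
grip_force: 0.9
```

```bash
python3 -c "
from h import *
s=sense();print(fix(),s['contact_force'].round(1),s['width'])"
```

```text
[24.7 27.6 28. ] [-1.4 -0.2  2.3] 0.001994720779360445
```

Request:
{"op": "send_rows", "data": {
  "motion": [
    [-1,-0.004,0,0.006,0],
    [-1,0,0,0.006,0],
    [-1,0,0,0.006,0],
    [-1,0,0,0.004,0],
    [-1,0,0,0,0],
    [-1,0,0,0,0],
    [-1,0,0,0,0],
    [-1,0,0,0,0],
    [-1,0,0,0,0],
    [-1,0,0,0,0]
  ]
}}

```text
clock: 15.45
eef_pos: [0.4887, 0.1045, 0.0574]
tcp_rot: [0.106, 0.994, 0.0, 0.0]
contact_force: [-3.5, 1.1, 17.4]
width: -0.003
grip_force: 8.8
```

```bash
python3 -c "
from h import *
s=sense();print(fix(),s['contact_force'].round(1),s['width'])
cellpts(28,-2,(-42,60))"
```

```text
[25.  27.8 23.4] [-3.5  1.1 17.4] -0.0032811981835181446
top (x,n,ztop,y,xmin) [(-39, 3, 4.0, 26.8, -37.3), (-33, 15, 12.0, 31.2, -35.8), (-27, 12, 12.1, 31.2, -29.9), (-21, 10, 11.9, 33.4, -24.0), (-15, 8, 11.3, 36.2, -17.9), (-9, 4, 7.8, 38.9, -10.7), (-3, 3, 4.2, 39.0, -5.4), (3, 2, 0.7, 39.8, 1.9)]
scene (x,n,ztop,y,xmin) [(-39, 7, 6.1, 30.8, -37.5), (-33, 36, 13.4, 27.8, -36.0), (-27, 23, 15.4, 28.8, -30.0), (-21, 21, 14.0, 28.7, -23.8), (-15, 20, 14.6, 28.6, -17.4), (-9, 19, 14.7, 28.0, -11.7), (-3, 21, 13.6, 30.3, -5.4), (3, 15, 13.8, 27.3, 1.0), (9, 23, 65.8, 19.6, 6.2), (15, 133, 73.4, 26.8, 12.1), (21, 48, 61.4, 30.7, 18.0), (27, 21, 64.5, 26.6, 25.1), (33, 15, 68.0, 40.3, 30.2), (39, 10, 9.5, 35.8, 36.3), (45, 11, 9.7, 36.1, 42.3)]
```

Request:
{"op": "send_rows", "data": {
  "motion": [
    [-1,0,0,-0.15,0],
    [-1,0,0,-0.18,0],
    [0,-0.044,-0.168,0,0],
    [1,-0.044,-0.168,0,0],
    [1,-0.044,-0.168,0,0],
    [1,-0.044,-0.168,0,0],
    [1,-0.044,-0.168,0,0],
    [1,-0.044,-0.168,0,0],
    [1,0,0,0,1],
    [1,0,0,0,1]
  ]
}}

```text
clock: 16.55
eef_pos: [0.5003, -0.1581, 0.138]
tcp_rot: [0.179, 0.984, -0.0, 0.001]
contact_force: [-0.4, 0.4, 0.4]
width: 1.004
grip_force: 0.0
```

Request:
{"op": "send_rows", "data": {
  "motion": [
    [1,0,0,0,1],
    [1,0,0,0,1],
    [1,0,0,0,1],
    [1,0,0,0,1],
    [1,0,0,0,1],
    [1,0,0,0,1],
    [1,0,0,0,1],
    [1,0,0,0,1],
    [1,0,0,0,1],
    [1,0,0,0,1]
  ]
}}

```text
clock: 17.55
eef_pos: [0.5002, -0.156, 0.138]
tcp_rot: [0.503, 0.864, -0.0, 0.0]
contact_force: [-0.1, -0.3, 0.6]
width: 1.002
grip_force: 0.0
```

Request:
{"op": "send_rows", "data": {
  "motion": [
    [1,0,0,0,1],
    [1,0,0,0,1],
    [1,0,0,0,1],
    [1,0,0,0,1],
    [1,0,0,0,1],
    [1,0,0,0,1],
    [1,0,0,0,1],
    [1,0,0,0,1],
    [1,0,0,0,1],
    [1,0,0,0,1]
  ]
}}

```text
clock: 18.55
eef_pos: [0.5002, -0.156, 0.138]
tcp_rot: [0.768, 0.64, 0.0, 0.0]
contact_force: [-0.2, -0.3, -0.2]
width: 1.003
grip_force: 0.0
```

```bash
python3 -c "
from h import *
cellpts(28,-2,(-42,60))
go(.4996,-.156,.0155,49.5)"
```

```text
top (x,n,ztop,y,xmin) [(-39, 4, 3.7, 23.3, -37.2), (-33, 20, 13.1, 24.6, -35.9), (-27, 25, 14.6, 26.9, -29.8), (-21, 27, 15.0, 24.9, -23.9), (-15, 24, 13.9, 29.4, -17.9), (-9, 27, 14.0, 27.5, -12.0), (-3, 25, 14.7, 26.5, -5.6), (3, 25, 13.9, 24.1, 0.2), (9, 24, 14.6, 30.9, 6.3), (15, 26, 14.1, 23.9, 12.1), (21, 24, 13.7, 30.0, 18.2), (27, 25, 15.9, 26.7, 24.1), (33, 20, 13.2, 25.7, 30.2), (39, 26, 10.7, 30.8, 36.0), (45, 27, 10.3, 32.1, 42.1)]
scene (x,n,ztop,y,xmin) [(-39, 7, 5.0, 28.7, -37.4), (-33, 33, 14.1, 29.5, -35.8), (-27, 28, 14.6, 27.3, -30.0), (-21, 17, 14.1, 27.4, -23.1), (-15, 21, 14.5, 28.5, -17.9), (-9, 20, 15.0, 29.7, -11.8), (-3, 20, 15.3, 29.5, -6.0), (3, 19, 14.4, 33.2, 0.0), (9, 20, 14.3, 27.1, 6.1), (15, 17, 13.9, 31.8, 12.4), (21, 20, 14.3, 28.2, 18.4), (27, 16, 14.4, 28.7, 24.1), (33, 14, 14.4, 28.1, 30.1), (39, 14, 9.6, 28.6, 37.3), (45, 27, 10.6, 31.5, 42.2), (51, 2, 6.1, 27.2, 49.4)]
t 18.65 tcp [ 0.5002 -0.156   0.138 ] ang 79.8 tilt [-0.  0. -1.] w 1.005 F [-0.1 -1.3  0.1]
shift units [-0.    -0.003  0.49 ] yaw units 7.57 q6 -0.34
```

Request:
{"op": "send_rows", "data": {
  "motion": [
    [1,0,0,0,1],
    [1,0,0,0,1],
    [1,0,0,0,1],
    [1,0,0,0,1],
    [1,0,0,0,1],
    [1,0,0,0,1],
    [1,0,0,0,1],
    [1,0,0,0,0.57],
    [1,0,0,0.15,0],
    [1,0,0,0.15,0]
  ]
}}

```text
clock: 19.65
eef_pos: [0.5016, -0.1567, 0.0634]
tcp_rot: [0.908, 0.419, 0.001, 0.002]
contact_force: [0.0, 0.6, -0.5]
width: 1.002
grip_force: 0.0
```

Request:
{"op": "send_rows", "data": {
  "motion": [
    [1,0,0,0.13,0],
    [1,0,0,0.06,0],
    [1,0,0,0,0],
    [-1,0,0,0,0],
    [-1,0,0,0,0],
    [-1,0,0,0,0],
    [-1,0,0,0,0],
    [-1,0,0,0,0],
    [-1,0,0,0,0],
    [-1,0,0,0,0]
  ]
}}

```text
clock: 20.65
eef_pos: [0.5006, -0.1561, 0.0168]
tcp_rot: [0.908, 0.419, 0.001, 0.001]
contact_force: [0.2, 0.3, 5.1]
width: 0.281
grip_force: 58.6
```

```bash
python3 -c "
from h import *
go(*(BAY[1]+.011*FX),.13,-12.15)
f=grab_frame('scene');P=pts(f);m=(P[...,2]>.014)&(P[...,2]<.03)&(abs(P[...,0]-.5)<.045)&(abs(P[...,1]+.156)<.045)
c=np.array([.4996,-.156]);d=np.array([.649,.76]);print(np.percentile((P[m][:,:2]-c)@d*1000,[1,99]))"
```

```text
t 20.65 tcp [ 0.5006 -0.1561  0.0168] ang 49.5 tilt [ 0.     0.002 -1.   ] w 0.281 F [0.2 0.3 5.1]
shift units [ 0.985 -0.769 -0.454] yaw units 15.41 q6 0.19
[-34.35353346  32.84572049]
```

Request:
{"op": "send_rows", "data": {
  "motion": [
    [-1,0,0,-0.15,0],
    [-1,0,0,-0.16,0],
    [-1,0,0,-0.16,0],
    [-1,0.1407,-0.11,0,0],
    [-1,0.1407,-0.11,0,0],
    [-1,0.1407,-0.11,0,0],
    [-1,0.1407,-0.11,0,0],
    [-1,0.1407,-0.11,0,0],
    [-1,0.1407,-0.11,0,0],
    [-1,0.1407,-0.11,0,0]
  ]
}}

```text
clock: 21.7
eef_pos: [0.5133, 0.1582, 0.1333]
tcp_rot: [0.908, 0.419, 0.0, 0.0]
contact_force: [0.6, -0.4, -1.2]
width: 0.278
grip_force: 59.2
```

Request:
{"op": "send_rows", "data": {
  "motion": [
    [-1,0,0,0,1],
    [-1,0,0,0,1],
    [-1,0,0,0,1],
    [-1,0,0,0,1],
    [-1,0,0,0,1],
    [-1,0,0,0,1],
    [-1,0,0,0,1],
    [-1,0,0,0,1],
    [-1,0,0,0,1],
    [-1,0,0,0,1]
  ]
}}

```text
clock: 22.7
eef_pos: [0.5134, 0.1564, 0.1332]
tcp_rot: [0.997, 0.081, -0.0, 0.0]
contact_force: [-0.9, 1.0, -0.2]
width: 0.28
grip_force: 59.3
```

Request:
{"op": "send_rows", "data": {
  "motion": [
    [-1,0,0,0,1],
    [-1,0,0,0,1],
    [-1,0,0,0,1],
    [-1,0,0,0,1],
    [-1,0,0,0,1],
    [-1,0,0,0,0.4],
    [-1,0,0,0,0],
    [-1,0,0,0,0],
    [-1,0,0,0,0],
    [-1,0,0,0,0]
  ]
}}

```text
clock: 23.7
eef_pos: [0.5137, 0.1564, 0.1331]
tcp_rot: [0.994, -0.105, -0.0, -0.0]
contact_force: [0.5, -0.1, -1.6]
width: 0.277
grip_force: 59.3
```

```bash
python3 -c "
from h import *
go(*(BAY[1]+.011*FX),.0575,-12.15);print(fix())"
```

```text
t 23.7 tcp [0.5137 0.1564 0.1331] ang -12.1 tilt [-0. -0. -1.] w 0.277 F [ 0.5 -0.1 -1.6]
shift units [0.002 0.001 0.302] yaw units 0.02 q6 1.87
[ 11.4 -28.2  99.1]
```

Request:
{"op": "send_rows", "data": {
  "motion": [
    [-1,0,-0.002,0.1,0],
    [-1,0,0,0.1,0],
    [-1,0,0,0.07,0],
    [-1,0,0,0.02,0],
    [-1,0,0,0.004,0],
    [-1,0,0,0.004,0],
    [-1,0,0,0.004,0],
    [-1,0,0,0.004,0],
    [-1,0,0,0.004,0],
    [-1,0,0,0.004,0]
  ]
}}

```text
clock: 24.7
eef_pos: [0.5149, 0.1569, 0.0564]
tcp_rot: [0.994, -0.105, 0.001, -0.0]
contact_force: [-0.9, -0.3, 14.1]
width: 0.277
grip_force: 60.6
```

Request:
{"op": "send_rows", "data": {
  "motion": [
    [-1,0,0,0.004,0],
    [-1,0,0,0.004,0],
    [-1,0,0,0.004,0],
    [-1,0,0,0.004,0],
    [-1,0,0,0,0],
    [-1,0,0,0,0],
    [-1,0,0,0,0],
    [-1,0,0,0,0],
    [-1,0,0,0,0],
    [-1,0,0,0,0]
  ]
}}

```text
clock: 25.7
eef_pos: [0.5169, 0.1565, 0.0535]
tcp_rot: [0.994, -0.105, 0.004, -0.0]
contact_force: [0.7, -1.9, 14.3]
width: 0.275
grip_force: 61.8
```

```bash
python3 -c "
from h import *
s=sense();print(fix(),s['contact_force'].round(1),s['moment'].round(2))
cellpts(-28,0,(-54,0))"
```

```text
[  8.3 -29.   19.5] [ 0.7 -1.9 14.3] [-0.36  0.24  0.05]
top (x,n,ztop,y,xmin) [(-33, 2, 4.2, -30.3, -30.3), (-27, 16, 26.0, -30.1, -29.8), (-21, 17, 27.4, -26.6, -23.8), (-15, 13, 27.1, -22.8, -18.0), (-9, 5, 23.2, -19.0, -12.0)]
scene (x,n,ztop,y,xmin) [(-27, 31, 26.6, -25.3, -29.5), (-21, 47, 28.3, -26.1, -23.9), (-15, 19, 28.0, -25.6, -17.9), (-9, 21, 44.9, -22.9, -11.8), (-3, 46, 70.6, -31.5, -5.6)]
```

Request:
{"op": "send_rows", "data": {
  "motion": [
    [-1,0,0,0.004,0],
    [-1,0,0,0.004,0],
    [-1,0,0,0.004,0],
    [-1,0,0,0.004,0],
    [-1,0,0,0,0],
    [-1,0.01,0,0,0],
    [-1,0.01,0,0,0],
    [-1,0.01,0,0,0],
    [-1,0.01,0,0,0],
    [-1,0.01,0,0,0]
  ]
}}

```text
clock: 26.8
eef_pos: [0.5225, 0.1549, 0.0483]
tcp_rot: [0.994, -0.106, -0.004, 0.0]
contact_force: [-7.1, 1.7, 13.1]
width: 0.282
grip_force: 62.9
```

```bash
python3 -c "
from h import *
s=sense();print(fix(),s['contact_force'].round(1),s['moment'].round(2))
cellpts(-28,0,(-54,0))"
```

```text
[  2.5 -28.6  14.3] [-7.1  1.7 13.1] [0.53 1.46 0.03]
top (x,n,ztop,y,xmin) [(-33, 6, 17.1, -24.4, -33.1), (-27, 15, 19.5, -23.7, -30.0), (-21, 12, 19.8, -22.5, -24.0), (-15, 5, 17.5, -17.5, -17.9)]
scene (x,n,ztop,y,xmin) [(-33, 20, 17.2, -30.2, -34.6), (-27, 41, 20.8, -25.9, -29.9), (-21, 23, 21.7, -25.2, -24.0), (-15, 21, 73.4, -38.9, -16.4), (-9, 51, 71.1, -38.7, -11.9), (-3, 32, 68.9, -38.2, -5.9)]
```

Request:
{"op": "send_rows", "data": {
  "motion": [
    [-1,0.01,0,0,0],
    [-1,0.01,0,0,0],
    [-1,0.01,0,0,0],
    [-1,0.008,0,0,0],
    [-1,0,0,0,0],
    [-1,0,0,0,0],
    [-1,0,0,0,0],
    [-1,0,0,0,0],
    [-1,0,0,0,0],
    [-1,0,0,0,0]
  ]
}}

```text
clock: 27.9
eef_pos: [0.5335, 0.1524, 0.0462]
tcp_rot: [0.994, -0.106, -0.002, 0.0]
contact_force: [-6.4, 2.1, 3.7]
width: 0.28
grip_force: 61.7
```

```bash
python3 -c "
from h import *
s=sense();print(fix(),s['contact_force'].round(1),s['moment'].round(2))
cellpts(-28,0,(-54,0))"
```

```text
[ -8.8 -28.5  12.2] [-6.4  2.1  3.7] [ 0.27  0.84 -0.  ]
top (x,n,ztop,y,xmin) [(-45, 6, 6.7, -23.9, -45.0), (-39, 14, 18.7, -23.9, -41.8), (-33, 11, 16.7, -18.1, -35.8), (-27, 4, 10.5, -15.9, -29.3)]
scene (x,n,ztop,y,xmin) [(-45, 13, 12.1, -28.9, -44.8), (-39, 39, 19.1, -27.9, -41.5), (-33, 23, 19.2, -24.2, -35.7), (-27, 27, 73.2, -39.1, -29.4), (-21, 44, 73.6, -30.0, -23.7), (-15, 39, 71.0, -38.0, -17.9), (-9, 31, 53.5, -40.2, -12.0), (-3, 21, 52.3, -40.6, -5.8)]
```

Request:
{"op": "send_rows", "data": {
  "motion": [
    [-1,-0.01,0,0.005,0],
    [-1,0,0,0.006,0],
    [-1,0,0,0.006,0],
    [-1,0,0,0.006,0],
    [-1,0,0,0.004,0],
    [-1,0,0,0.004,0],
    [-1,0,0,0,0],
    [-1,0,0,0,0],
    [-1,0,0,0,0],
    [-1,0,0,0,0]
  ]
}}

```text
clock: 29.0
eef_pos: [0.5318, 0.1534, 0.0394]
tcp_rot: [0.994, -0.106, -0.001, -0.0]
contact_force: [-6.9, 4.1, 10.1]
width: 0.28
grip_force: 62.5
```

```bash
python3 -c "
from h import *
s=sense();print(fix(),s['contact_force'].round(1),s['moment'].round(2))
cellpts(-28,-4,(-54,50))"
```

```text
[ -6.9 -29.1   5.4] [-6.9  4.1 10.1] [ 0.44  0.87 -0.02]
top (x,n,ztop,y,xmin) [(-45, 6, 5.7, -26.6, -44.0), (-39, 15, 9.6, -23.7, -42.0), (-33, 12, 12.3, -21.7, -35.5), (-27, 6, 7.6, -18.2, -29.6), (9, 4, 11.6, -17.6, 8.9), (15, 11, 19.1, -21.1, 12.3), (21, 15, 20.9, -23.1, 18.4), (27, 11, 15.5, -23.8, 24.1), (33, 3, 5.0, -23.2, 35.1), (39, 19, 10.1, -21.9, 36.4), (45, 15, 10.7, -23.8, 42.7)]
scene (x,n,ztop,y,xmin) [(-45, 14, 5.3, -31.2, -44.3), (-39, 30, 12.5, -28.4, -41.7), (-33, 21, 13.4, -25.8, -35.9), (-27, 22, 31.3, -18.8, -29.8), (-21, 43, 73.5, -30.1, -23.7), (-15, 54, 73.9, -31.8, -18.0), (-9, 28, 51.4, -40.4, -12.0), (-3, 24, 40.2, -41.2, -5.8), (3, 14, 46.6, -32.6, 0.2), (21, 2, 12.8, -24.5, 20.7), (39, 6, 4.1, -15.3, 36.2), (45, 3, 2.4, -15.6, 44.1)]
```

Request:
{"op": "send_rows", "data": {
  "motion": [
    [-1,-0.008,-0.004,0.004,0],
    [-1,0,0,0.004,0],
    [-1,0,0,0.004,0],
    [-1,0,0,0,0],
    [-0.1,0,0,-0.002,0],
    [-0.1,0,0,0,0],
    [-0.1,0,0,0,0],
    [-0.1,0,0,-0.06,0],
    [-0.1,0,0,-0.08,0],
    [-0.1,0,0,-0.12,0]
  ]
}}

```text
clock: 30.1
eef_pos: [0.5305, 0.1539, 0.1002]
tcp_rot: [0.994, -0.106, -0.002, 0.0]
contact_force: [0.1, 0.2, -0.5]
width: 0.448
grip_force: 0.0
```

Request:
{"op": "send_rows", "data": {
  "motion": [
    [-0.1,0,0,-0.14,0],
    [-1,0.15,0,-0.04,0],
    [-1,0.15,0,0,0],
    [-1,0.15,0,0,0],
    [-1,0,0,0,0],
    [-1,0,0,0,0],
    [-1,0,0,0,0],
    [-1,0,0,0,0],
    [-1,0,0,0,0],
    [-1,0,0,0,0]
  ]
}}

```text
clock: 31.1
eef_pos: [0.6406, 0.1309, 0.1464]
tcp_rot: [0.994, -0.105, -0.0, 0.0]
contact_force: [-0.2, 0.2, 0.8]
width: -0.003
grip_force: 0.0
```

```bash
python3 -c "
from h import *
cellpts(-28,-2,(-48,60));print(fix())
go(*(FO-.0285*FY+.023*FX),.064,-12.15)"
```

```text
top (x,n,ztop,y,xmin) [(-39, 4, 4.8, -26.1, -37.1), (-33, 21, 14.3, -28.6, -35.7), (-27, 27, 14.1, -27.2, -29.9), (-21, 23, 14.9, -29.1, -23.6), (-15, 25, 14.7, -30.2, -17.8), (-9, 27, 15.9, -26.2, -12.0), (-3, 25, 16.6, -29.7, -5.8), (3, 25, 17.8, -29.4, 0.3), (9, 26, 17.9, -26.9, 6.1), (15, 24, 18.1, -29.5, 12.3), (21, 26, 17.4, -30.5, 18.0), (27, 27, 19.2, -28.6, 24.0), (33, 18, 17.3, -28.1, 30.4), (39, 29, 10.2, -28.7, 36.1), (45, 25, 10.1, -30.4, 42.2)]
scene (x,n,ztop,y,xmin) [(-39, 5, 4.8, -28.6, -37.3), (-33, 38, 16.0, -27.4, -36.0), (-27, 23, 14.3, -29.3, -30.0), (-21, 16, 15.6, -26.1, -23.0), (-15, 21, 16.0, -25.7, -17.8), (-9, 20, 14.9, -27.5, -11.8), (-3, 19, 17.4, -29.0, -5.6), (3, 21, 16.6, -29.8, 0.2), (9, 19, 18.7, -25.9, 6.3), (15, 18, 17.5, -23.0, 12.6), (21, 20, 18.0, -23.4, 18.1), (27, 18, 18.2, -29.1, 24.1), (33, 11, 16.6, -24.0, 30.2), (39, 10, 10.2, -25.9, 37.3), (45, 20, 10.5, -29.3, 42.2), (51, 4, 7.3, -22.9, 48.0)]
[-118.3  -29.9  112.5]
t 31.2 tcp [0.6409 0.1307 0.1465] ang -12.1 tilt [ 0. -0. -1.] w 0.004 F [ 0.1  0.3 -0.5]
shift units [-0.565  0.005  0.33 ] yaw units 0.01 q6 1.81
```

Cell B is caught behind the block with its button end about 4 mm high, so I'll press that end down.

Request:
{"op": "send_rows", "data": {
  "motion": [
    [-1,-0.188,0.003,0,0],
    [-1,-0.188,0.003,0,0],
    [-1,-0.188,0,0,0],
    [-1,0,0,0.15,0],
    [-1,0,0,0.12,0],
    [-1,0,0,0.05,0],
    [-1,0,0,0.01,0],
    [-1,0,0,0,0],
    [-1,0,0,0.01,0],
    [-1,0,0,0.01,0]
  ]
}}

```text
clock: 32.2
eef_pos: [0.5038, 0.1587, 0.0598]
tcp_rot: [0.994, -0.106, 0.001, -0.0]
contact_force: [-1.5, 0.4, 2.5]
width: -0.002
grip_force: 0.8
```

Request:
{"op": "send_rows", "data": {
  "motion": [
    [-1,0,0,0.006,0],
    [-1,0,0,0.006,0],
    [-1,0,0,0.004,0],
    [-1,0,0,0.002,0],
    [-1,0,0,0,0],
    [-1,0,0,0,0],
    [-1,0,0,0,0],
    [-1,0,0,0,0],
    [-1,0,0,0,0],
    [-1,0,0,0,0]
  ]
}}

```text
clock: 33.2
eef_pos: [0.5033, 0.1591, 0.0573]
tcp_rot: [0.994, -0.105, 0.001, -0.0]
contact_force: [-4.6, 0.1, 22.0]
width: 0.0
grip_force: 11.0
```

```bash
python3 -c "
from h import *
s=sense();print(fix(),s['contact_force'].round(1),s['width'])
cellpts(-28,-2,(-42,10))"
```

```text
[ 22.1 -28.6  23.3] [-4.6  0.1 22. ] 0.0002633704958403527
top (x,n,ztop,y,xmin) [(-39, 4, 5.7, -25.9, -37.0), (-33, 19, 13.0, -28.1, -35.8), (-27, 27, 14.8, -24.6, -29.9), (-21, 24, 12.9, -30.2, -23.6), (-15, 26, 15.1, -28.1, -17.8), (-9, 24, 13.5, -26.9, -11.7), (-3, 18, 13.8, -29.8, -5.9), (3, 13, 12.1, -22.2, 0.3), (9, 7, 14.4, -20.7, 6.5)]
scene (x,n,ztop,y,xmin) [(-39, 3, 4.4, -24.6, -36.9), (-33, 36, 13.8, -25.4, -35.8), (-27, 24, 14.8, -27.0, -30.0), (-21, 17, 14.5, -27.0, -23.8), (-15, 15, 13.1, -29.3, -18.0), (-9, 23, 14.8, -24.9, -12.0), (-3, 19, 13.8, -30.8, -5.7), (3, 18, 14.1, -25.6, 0.5), (9, 84, 73.5, -31.1, 6.3)]
```

Request:
{"op": "send_rows", "data": {
  "motion": [
    [-1,0,0,-0.1,0],
    [-1,0,0,-0.18,0],
    [-1,0,0,-0.18,0],
    [-1,-0.15,0,-0.1,0],
    [-1,-0.15,0,0,0],
    [-1,0,0,0,0],
    [-1,0,0,0,0],
    [-1,0,0,0,0],
    [-1,0,0,0,0],
    [-1,0,0,0,0]
  ]
}}

```text
clock: 34.3
eef_pos: [0.4305, 0.1742, 0.194]
tcp_rot: [0.994, -0.106, -0.0, 0.0]
contact_force: [0.5, -0.1, 0.1]
width: 0.002
grip_force: 0.0
```

Run:
```python
from h import *
s=sense();print(s["clock"],s["eef_pos"],s["contact_force"].round(1))
for n in("top","scene"):
    f=grab_frame(n);P=pts(f).reshape(-1,3);d=P[:,:2]-FO;X=d@FX*1e3;Y=d@FY*1e3;Z=P[:,2]*1e3-34
    for y in(-84,-28,28,84):
        r=[]
        for x in(-25,0,25):
            m=(abs(X-x)<6)&(abs(Y-y)<5)&(Z>0)&(Z<40); r.append((int(m.sum()),np.median(Z[m]).round(1) if m.any() else None))
        m=(abs(Y-y)<18)&(Z>9.5)&(Z<30)&(X<34)&(X>-45);print(n,y,r,"ext",np.percentile(X[m],[1,99]).round(1),"ymid",Y[m].mean().round(1))
f=grab_frame("scene");cv2.imwrite("pics/s9.png",cv2.resize(f["img"][90:200,280:430],None,fx=5,fy=5,interpolation=cv2.INTER_CUBIC))
```

```text
34.3 [0.43045965 0.17421146 0.19396997] [ 0.5 -0.1  0.1]
top -84 [(18, np.float64(12.8)), (22, np.float64(13.2)), (21, np.float64(12.9))] ext [-31.8  31.4] ymid -84.3
top -28 [(21, np.float64(13.0)), (19, np.float64(11.7)), (20, np.float64(13.9))] ext [-31.6  32.1] ymid -28.6
top 28 [(21, np.float64(13.1)), (20, np.float64(12.8)), (19, np.float64(11.8))] ext [-31.6  32.1] ymid 27.4
top 84 [(20, np.float64(12.6)), (20, np.float64(12.5)), (21, np.float64(12.3))] ext [-31.3  32.2] ymid 83.6
scene -84 [(14, np.float64(13.0)), (12, np.float64(14.0)), (12, np.float64(13.1))] ext [-32.7  32. ] ymid -81.9
scene -28 [(14, np.float64(13.4)), (14, np.float64(13.2)), (11, np.float64(13.6))] ext [-33.3  32.5] ymid -26.0
scene 28 [(17, np.float64(13.2)), (13, np.float64(13.3)), (14, np.float64(13.7))] ext [-31.8  33.7] ymid 29.5
scene 84 [(22, np.float64(12.8)), (17, np.float64(13.8)), (17, np.float64(14.6))] ext [-31.   33.2] ymid 85.4
```

View pics/s9.png

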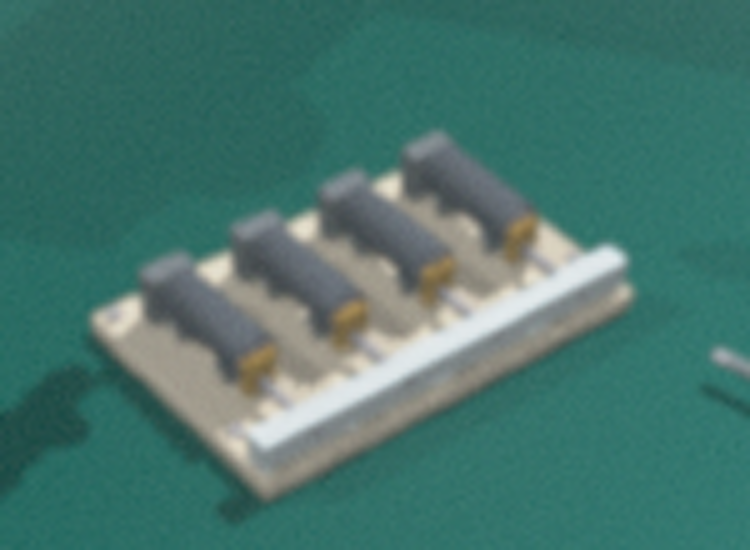

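The picture shows all four cells level and matching, with the new ones at (300,260) and (385,220), and the arm is clear.

```bash
python3 -c "
from bench import sign_off
print(sign_off())"
```

```text
the job is handed in; nothing more can be done
None
```

I loaded both spare cells into the two empty bays, button ends against the fixed contacts; by camera they lie level and aligned with the two cells already there, and I handed the job in at about 34 s (no verdict was returned).

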